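# Lock the solar panel's suction stand to the bench and raise the panel one notch

### The arm

A 6-joint arm with a two-finger parallel gripper is mounted at the origin on the work surface. World frame = base frame: x ahead of the robot, y to its left, z up, the work surface at z = 0. Lengths are in m, angles in rad, forces in N, time in s.
With the tool pointing down it reaches from about 0.375 to 0.9 m from the base axis. Payload 3.1 kg.
Tool frame: the origin (TCP) lies at the centre of the arm's flange, where the gripper is bolted on; the fingertips stand 182 mm ahead of it and the grasp point (between the pads) lies 164 mm ahead of it; z points along the fingers, x is the direction in which the jaws open and shut, and the axes are right-handed (so a half turn about z gives the same grasp; the last joint's range is limited). The gripper opens to 87 mm and grips with 3 to 60 N. Pads are 19 mm wide; open, the fingers measure 117 mm over their backs; the gripper's body (75 mm by 190 mm) begins 51 mm behind the grasp point.
Start: joints at [-1.306, 0.527, 1.433, -0, 1.181, -0.178], TCP at [0.268, -0.564, 0.405] pointing down, gripper open.
Joint ranges: [-3.08, 3.08], [-0.75, 2.2], [0.22, 2.44], [-1.43, 4.57], [0, 2.65], [-2.85, 2.85]. Speed limits (rad/s): [2.79, 2.79, 3.14, 3.14, 3.14, 3.14].

### API

Orientations are given as a unit quaternion [x, y, z, w].
In Python, from rig import status, eyes, robot gives the robot as it stands. The module is installed in compiled form; this text tells all that it offers.
- The arm moves only by the tool step_arm, never from a script. Its argument "steps" is a list of rows, each a list of 7 numbers: the closure, from -1 (fully open) to 1 (shut), so that 0 is half open, then the shift along the tool's x, y, z each as a share of 0.025 m, from -1 to 1, then the turn, a rotation vector about the tool's x, y, z each as a share of 8 degrees, from -1 to 1. In form: [[jaw, dx, dy, dz, rx, ry, rz], ...]. A call has exactly 10 rows; each row shifts and turns the commanded pose from where the row before left it, along the tool's axes as they then stand; what a row does not reach is not made up. A row lasts 1/10 s, in which the tool goes at most 50 mm and 8.59 degrees, less where a joint would pass 70% of its speed; a pose out of reach is approached as far as the arm can. A call with a number of a shift or a turn outside -1 to 1 is refused whole. A call with a gripper value outside its range is refused whole. The fingers move at their own pace and stop on an object; "squeeze" is the grip in N (left out, the last holds). Time passes only in rows, so rows that do not move let the fingers close, or fill a call up. It gives the time, the measured TCP pose, the force and the opening at its end, in the units of the state.
- status.get_obs(): the state, without advancing time (a new reading comes with each control period).
- eyes.camera(name): name is "scene" or "top" or "wrist"; returns (picture, depth): 420x560x3 uint8, red, green, blue; 420x560 float32, m along the optical axis (not along the pixel's ray), 0 where there is no reading.
- eyes.camera_info(name): a dict with "K" (3x3 intrinsics, pixels), "R" (3x3) and "t" (3): a world point X has camera coordinates R X + t. Camera axes: x right, y down, z forward; pixel columns grow to the right and rows downward; lengths in m; the calibration is good to about 2 mm. A picture is of the moment at which its call begins: read the wrist's pose just before it. camera_info takes no time and is no camera call; for the wrist camera it gives the pose at the moment of the call.
- robot.hand_in(): hands the job in, once; it reports no verdict.
The state is a dict: "time": time; "q": joint angles; "joint_velocities": joint speeds; "joint_torque": joint torques, N m; "position": TCP position; "tool_rot": TCP orientation; "ft_force": force on the tool from outside, world axes, zero at the start; "moment": the same for the moment, N m; "grip_width": finger opening in m.
Only numpy, scipy, OpenCV 4.12 (cv2) and the standard library are available. Lean on these libraries where they do the work, as an engineer would, in place of code of your own. Each camera call takes 0.05 s, during which the arm holds its last target.

### The job

Set up the solar panel on its stand. First press the red lever of the suction foot all the way down until its latch clicks and it stays down by itself, which locks the stand to the bench; then lift the panel by the black rubber grip at the side of its mast, one notch up, until the spring catch drops in and carries it, and let go. Do not push on the panel itself, and leave the other apparatus where it is.

Things in the scene. Friction and masses are not known exactly. Their poses are not given: they have to be found in the camera images.
- stand: Panel stand, fixed on the bench; origin: centre of its underside, z up. Round grey suction foot (112 mm across, 53 high), on it a square 28 mm tube with a black collar, top 100 mm up, and the sliding mast. Its +y side has the red lever, -x side the mast's grip, +x side the catch. On the +y side nothing stands within 60 mm of the lever's plane (its yz plane) nearer than 220 mm.
- lever_pivot (a point): Axis of the lever's hinge: 56 mm from the stand's centre on its +y side, 45 mm above the bench. The hinge axis is the stand's x.
- lever_pad (a point): Centre of the ribbed upper face of the red paddle (34 wide, 30 long, 10 mm thick) at the lever's end: 90 mm along the lever from the pivot axis and 10 mm off the line through it; the lever's tip is 105 mm from the axis. This frame turns with the lever: its y points along the lever to the tip, its z out of the pressed face.
- lever (a joint): Angle of the sprung lever, rad. 0 = open, slanting up 25 deg above level. It grows as the paddle is pressed down on an arc about the pivot; stop at 0.70. It pushes back 4 to 6 N at the paddle, up to 11 N from 0.2 to 0.4 where it wedges back a sprung latch inside the foot. At 0.61 the latch clicks in; let go, the lever then rests at 0.58. Let go before that, it springs back to 0.
- mast (a joint): Height of mast and panel, m. 0 = fully down, its head resting on the collar (as at the start); notches at 0.030 and 0.060, end 0.064. Mast, panel and grip weigh 0.5 to 0.9 kg, up to about 11 N to lift. The catch snaps in by itself as the mast passes a notch by 0.5 to 3 mm; let down, the mast sinks on to it. Higher, the notch's ramp pushes the catch out again, ready for the next notch.
- handle_grip (a point): Middle of the black rubber grip on the mast: a level bar 16 mm thick, its rubber 56 mm long, along the stand's x, 140 mm from the mast's centre on the -x side and 114 mm above the bench while the mast is down; it rises with the mast. Free end of the bar 168 mm from the centre. Frame axes as the stand's.
- panel: Solar panel 170 (stand's x) x 250 mm, 18 thick, aluminium frame, carried on the mast. Origin: its centre, over the mast, 153 mm above the bench while down. It slants 22 deg: the high edge is above the lever on the +y side (119 mm from the centre, 207 mm up), the low edge is on the -y side (99 mm up). z: face normal.
- catch (a joint): Spring catch, m: a bolt with a black pull knob on the collar's +x side. 0 = its nose rides on the mast's plain face (as at the start), -0.006 = nose fully in a notch. It works by itself and need not be touched.
- fan_motor: Bystander, loose: small electric motor (27 mm) with a white two-blade propeller on a clear acrylic angle, plate 75 x 95 mm, 95 mm high. Origin: centre of its underside.
- fuel_cell: Bystander, loose: round clear bolted fuel cell on a clear acrylic plate 120 x 100 mm with a red and a black terminal, 82 mm high. Origin: centre of its underside.
- beaker: Bystander, loose: glass beaker, 68 mm across, 88 mm high. Origin: centre of its underside.
- multimeter: Bystander, loose: yellow hand multimeter lying on its back, 150 x 74 x 44 mm, long side along its x. Origin: centre of its underside.
- screwdriver: Bystander, loose: orange-handled screwdriver 160 mm long, lying along its x. Origin: centre of its underside.
- lamp_holder: Bystander, loose: small bulb in a white holder 90 x 60 mm, 64 mm high. Origin: centre of its underside.
- water_bottle: Bystander, loose: white plastic bottle with red cap, 64 mm across, 150 mm high. Origin: centre of its underside.

How it is judged:
On the way, in this order (a step that is already met when the one before it is completed fails the run):
1. the red lever is pressed down into its latch, with the panel still in its lowest place (value of joint lever above 0.54 rad and value of joint mast below 0.015 m), for 0.3 s.
2. the mast stands in its first notch with the catch in (value of joint lever above 0.54 rad and value of joint mast between 0.027 and 0.033 m and value of joint catch below -0.004 m), for 0.3 s.
At the end, for the whole second after the job is handed in: The red lever stays down, held by its latch (joint lever above 0.54), and the mast rests, still, on its catch in the first notch (joint mast 0.027 to 0.033, joint catch below -0.004) (all of step 2 and velocity of joint mast between -0.01 and 0.01 m/s); the robot touches nothing.
It fails at once if the panel is pushed or knocked (more than 6 N on it) (contact force between panel and anything else above 6 N).
It fails at once if another piece of apparatus is shifted by more than 20 mm or tipped (distance of any of fan_motor, fuel_cell, beaker, multimeter, screwdriver, lamp_holder, water_bottle from where it was at the start of the episode above 0.02 m or angle between any of fan_motor, fuel_cell, beaker, multimeter, lamp_holder, water_bottle's own z axis and vertical above 0.35 rad).
It also fails if it takes over 54 s, if anything falls off the work surface, if the arm or the gripper's body presses on something with over 40 N, if the wrist force passes 120 N, or if a joint passes its speed limit or range.

## Working session

There is one attempt and no reset: what is moved stays moved. The work goes in short steps, Python scripts to look and compute and a tool call to move; the robot and the scene stay as the last step left them, time stands still between calls to the robot, and variables do not carry over. Pictures are saved under pics/ and viewed, and the job is handed in when it is done.

Besides the shell and the picture viewer there is one more tool, called after "Request:" as name(argument=value, ...) on one line, values as JSON. step_arm: Moves the arm, as the interface text tells. Its arguments: {"type":"object","properties":{"steps":{"type":"array"},"squeeze":{"type":"number"}},"required":["steps"]}

```bash
mkdir -p pics
python3 - <<'E'
from rig import status, eyes, robot
import cv2, numpy as np
o=status.get_obs(); print({k:np.round(v,3) for k,v in o.items()})
for n in ["scene","top","wrist"]:
    p,d=eyes.camera(n); i=eyes.camera_info(n)
    cv2.imwrite(f"pics/{n}0.png",p[:,:,::-1]); np.savez(f"pics/{n}0.npz",p=p,d=d,**{k:np.array(i[k]) for k in "KRt"})
    print(n,np.round(i["K"],1).tolist(),np.round(i["R"],3).tolist(),np.round(i["t"],3))
E
```

```text
{'time': np.float64(0.0), 'q': array([-1.305,  0.528,  1.434, -0.   ,  1.181, -0.179]), 'joint_velocities': array([-0.002,  0.   , -0.002,  0.   , -0.   ,  0.   ]), 'joint_torque': array([ -0.   , -44.004, -17.659,   0.063,   0.058,  -0.   ]), 'position': array([ 0.268, -0.564,  0.404]), 'tool_rot': array([ 0.845, -0.534, -0.001, -0.001]), 'ft_force': array([-0.586, -0.634,  0.474]), 'moment': array([-0.071,  0.001, -0.024]), 'grip_width': np.float64(0.087)}
scene [[435.5, 0.0, 284.0], [0.0, 435.5, 213.9], [0.0, 0.0, 1.0]] [[-0.055, 0.999, 0.003], [0.665, 0.039, -0.746], [-0.745, -0.039, -0.666]] [-0.03  -0.301  1.545]
top [[483.7, 0.0, 280.1], [0.0, 483.7, 204.9], [0.0, 0.0, 1.0]] [[-0.018, -1.0, -0.012], [-0.992, 0.019, -0.121], [0.121, 0.01, -0.993]] [0.053 0.599 0.964]
wrist [[358.6, 0.0, 281.2], [0.0, 358.6, 207.3], [0.0, 0.0, 1.0]] [[0.429, -0.903, -0.001], [-0.868, -0.413, 0.275], [-0.249, -0.117, -0.961]] [-0.625 -0.033  0.39 ]
```

View pics/scene0.png

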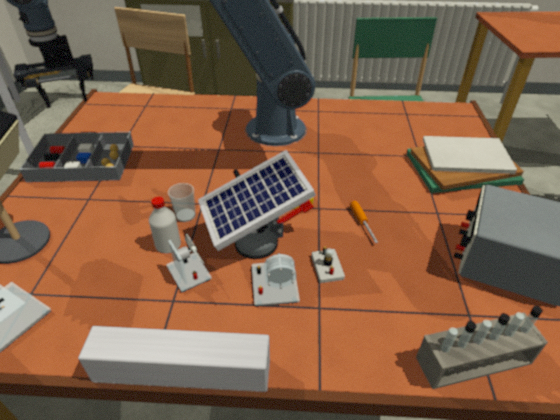

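View pics/top0.png

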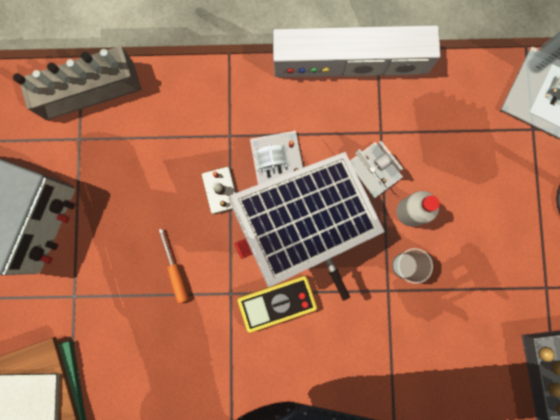

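View pics/wrist0.png

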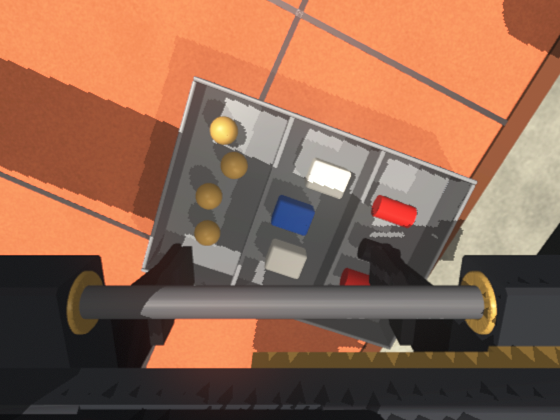

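```bash
cat > h.py <<'E'
import numpy as np, cv2
def load(f):
    z=np.load(f); p,d,K,R,t=[z[k] for k in ("p","d","K","R","t")]
    v,u=np.mgrid[:420,:560]
    c=np.stack([(u-K[0,2])/K[0,0]*d,(v-K[1,2])/K[1,1]*d,d],-1)
    W=(c-t)@R
    W[d==0]=np.nan
    return p,d,K,R,t,W
def proj(X,K,R,t):
    c=np.atleast_2d(X)@R.T+t; q=c@K.T; return q[:,:2]/q[:,2:]
E
python3 - <<'E'
from h import *
for n in ["top","scene"]:
    p,d,K,R,t,W=load(f"pics/{n}0.npz")
    hsv=cv2.cvtColor(p,cv2.COLOR_RGB2HSV)
    print(n,"bench z",np.nanmedian(W[300:400,150:220,2] if n=="top" else W[180:190,330:345,2]))
    # panel
    c0=(217,306) if n=="top" else (200,256)
    m=((W[...,2]>0.09)&(W[...,2]<0.24)).astype(np.uint8)
    # plane by region
    reg=W[c0[0]-20:c0[0]+20,c0[1]-20:c0[1]+20].reshape(-1,3); reg=reg[~np.isnan(reg[:,0])]
    for _ in range(6):
        c=reg.mean(0); nv=np.linalg.svd(reg-c,full_matrices=False)[2][2]; nv*=np.sign(nv[2])
        D=np.abs((W-c)@nv); D[np.isnan(D)]=9
        mm=((D<0.005)&(np.linalg.norm(W-c,axis=-1)<0.2)).astype(np.uint8)
        k,l,s,cc=cv2.connectedComponentsWithStats(mm); lab=l[c0]
        reg=W[l==lab]
    print("centroid",c,"n",nv,"tilt",np.degrees(np.arccos(nv[2])),"N",len(reg))
    yaw=np.arctan2(nv[0],-nv[1]) # n = Rz(yaw)*(0,-s,c) -> (s sin yaw, -s cos yaw)
    print("yaw(normal)",np.degrees(yaw))
    ax=np.cross(nv,[0,0,1.]);ax/=np.linalg.norm(ax); ay=np.cross(nv,ax)
    uv=np.stack([(reg-c)@ax,(reg-c)@ay],-1).astype(np.float32)
    (rx,ry),sz,ang=cv2.minAreaRect(uv); print("rect",sz,ang)
    C=c+rx*ax+ry*ay; print("centre topface",C,"panel centre",C-0.009*nv)
    b=cv2.boxPoints(((rx,ry),sz,ang)); P=c+b[:,:1]*ax+b[:,1:]*ay; print(P.round(4))
    red=cv2.inRange(hsv,(0,200,90),(6,255,255))|cv2.inRange(hsv,(172,150,90),(180,255,255))
    k,l,s,cc=cv2.connectedComponentsWithStats(red)
    for i in range(1,k):
        if s[i,4]>25: print("red",s[i],np.nanmedian(W[l==i],0))
E
python3 - <<'E'
import cv2
a=cv2.imread("pics/top0.png")[130:340,140:460]; cv2.imwrite("pics/topc.png",cv2.resize(a,None,fx=2.4,fy=2.4,interpolation=3))
a=cv2.imread("pics/scene0.png")[140:310,130:400]; cv2.imwrite("pics/scenec.png",cv2.resize(a,None,fx=2.9,fy=2.9,interpolation=3))
E
```

```text
top bench z 0.0005265500274755479
centroid [ 0.5642085  -0.00815171  0.16139166] n [ 0.1516305  -0.34025454  0.9280275 ] tilt 21.870603362888286 N 11673
yaw(normal) 24.01959055114944
rect (0.2527698874473572, 0.1704460084438324) 89.8831787109375
centre topface [ 0.56794261 -0.01390511  0.1586721 ] panel centre [ 0.56657794 -0.01084282  0.15031985]
[[ 0.5983  0.1279  0.2057]
 [ 0.4425  0.0588  0.2058]
 [ 0.5375 -0.1557  0.1117]
 [ 0.6934 -0.0866  0.1115]]
scene bench z 0.000417263991046555
centroid [ 0.5722189  -0.00994366  0.1598766 ] n [ 0.14934776 -0.33778062  0.92930055] tilt 21.67395603493371 N 5451
yaw(normal) 23.852342509117772
rect (0.2504836916923523, 0.17902137339115143) 89.68965911865234
centre topface [ 0.56728937 -0.01231607  0.15980651] panel centre [ 0.56594524 -0.00927605  0.1514428 ]
[[ 0.6029  0.1302  0.2059]
 [ 0.4388  0.0586  0.2062]
 [ 0.5317 -0.1548  0.1137]
 [ 0.6958 -0.0833  0.1134]]
red [ 50 147  13   5  49] [ 0.20797867 -0.69369107  0.02656274]
red [ 39 161  15   6  65] [ 0.29393054 -0.68553219  0.02925826]
red [152 197  13  11 113] [ 0.59226297 -0.23346013  0.15052153]
red [277 201  36  22 211] [0.52740068 0.09097815 0.07986376]
red [456 244   8   7  31] [0.58623682 0.4915127  0.0357023 ]
```

View pics/topc.png

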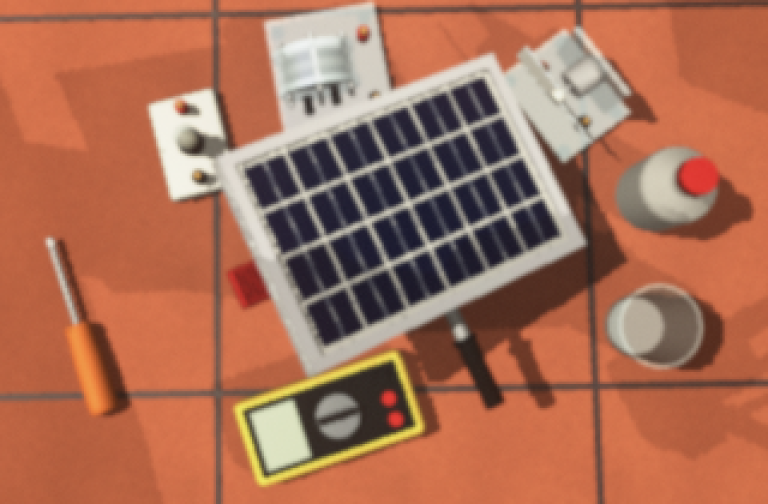

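View pics/scenec.png

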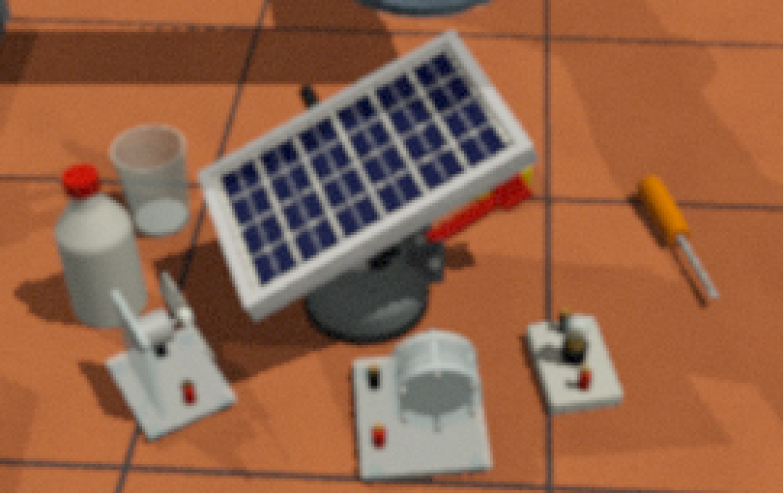

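```bash
cat >> h.py <<'E'
C=np.array([.566,-.010,0.]);YAW=np.radians(23.9)
XH=np.array([np.cos(YAW),np.sin(YAW),0]);YH=np.array([-np.sin(YAW),np.cos(YAW),0]);ZH=np.array([0,0,1.])
def S(x,y,z): return C+x*XH+y*YH+z*ZH
def toS(W): return np.stack([(W-C)@XH,(W-C)@YH,W[...,2]],-1)
E
python3 - <<'E'
from h import *
a=np.radians(25)
p,d,K,R,t,W=load("pics/top0.npz")
pts=dict(gripend=S(-.168,0,.114),grip=S(-.14,0,.122),gripin=S(-.112,0,.122),pad=S(0,.056+.09*np.cos(a)-.01*np.sin(a),.045+.09*np.sin(a)+.01*np.cos(a)),
 tipL=S(-.017,.056+.105*np.cos(a)-.01*np.sin(a),.045+.105*np.sin(a)+.01*np.cos(a)),tipR=S(.017,.056+.105*np.cos(a)-.01*np.sin(a),.045+.105*np.sin(a)+.01*np.cos(a)))
im=cv2.resize(p[130:340,140:460],None,fx=2.4,fy=2.4,interpolation=3)[:,:,::-1].copy()
for k,v in pts.items():
    q=proj(v,K,R,t)[0]; print(k,v.round(4),q.round(1)); cv2.circle(im,tuple(int(x) for x in ((q-[140,130]+.5)*2.4)),2,(0,255,0),-1)
cv2.imwrite("pics/chk.png",im)
s=toS(W)
# lever & grip point clouds
hsv=cv2.cvtColor(p,cv2.COLOR_RGB2HSV)
m=(s[...,2]>.06)&(s[...,2]<.11)&(abs(s[...,0])<.06)&(s[...,1]>.1)&(s[...,1]<.2); print("lever",m.sum(),np.nanmin(s[m],0),np.nanmax(s[m],0),np.median(s[m],0))
m=(s[...,2]>.095)&(s[...,2]<.135)&(s[...,0]<-.095)&(abs(s[...,1])<.05); print("grip",m.sum(),s[m].min(0),s[m].max(0),np.median(s[m],0))
# clusters for objects
o=((s[...,2]>.012)&(np.hypot(s[...,0],s[...,1])<.4)).astype(np.uint8)
k,l,st,cc=cv2.connectedComponentsWithStats(o)
for i in range(1,k):
    if st[i,4]>60:
        q=s[l==i]; print(st[i],np.percentile(q,2,0).round(3),np.percentile(q,98,0).round(3))
E
```

```text
gripend [ 0.4124 -0.0781  0.114 ] [345.7 298.7]
grip [ 0.438  -0.0667  0.122 ] [339.7 285.1]
gripin [ 0.4636 -0.0554  0.122 ] [333.1 271.2]
pad [0.512  0.1119 0.0921] [244.3 247.3]
tipL [0.4909 0.1174 0.0984] [241.2 258.3]
tipR [0.522  0.1312 0.0984] [234.  242.2]
lever 226 [-0.01699933  0.12278485  0.08434059] [0.01707942 0.14787664 0.10196109] [-0.00041818  0.13501027  0.09399737]
grip 324 [-0.16782015 -0.01058086  0.11228489] [-0.09510669  0.0069875   0.12623382] [-0.13290468 -0.00107179  0.12017828]
[ 273   27  146   49 5734] [ 0.204 -0.335  0.017] [ 0.364 -0.088  0.093]
[  202   134   183   198 17394] [-0.156 -0.113  0.015] [0.165 0.178 0.206]
[356 140  47  49 816] [ 0.001 -0.209  0.013] [ 0.078 -0.153  0.096]
[ 397  191   43   35 1127] [-0.102 -0.232  0.019] [-0.045 -0.184  0.152]
[160 229  30  74 581] [-0.041  0.28   0.013] [0.106 0.306 0.028]
[393 248  40  35 742] [-0.2   -0.182  0.015] [-0.139 -0.119  0.09 ]
[ 236  401  142   19 1565] [-0.274  0.067  0.239] [-0.244  0.228  0.404]
```

View pics/chk.png

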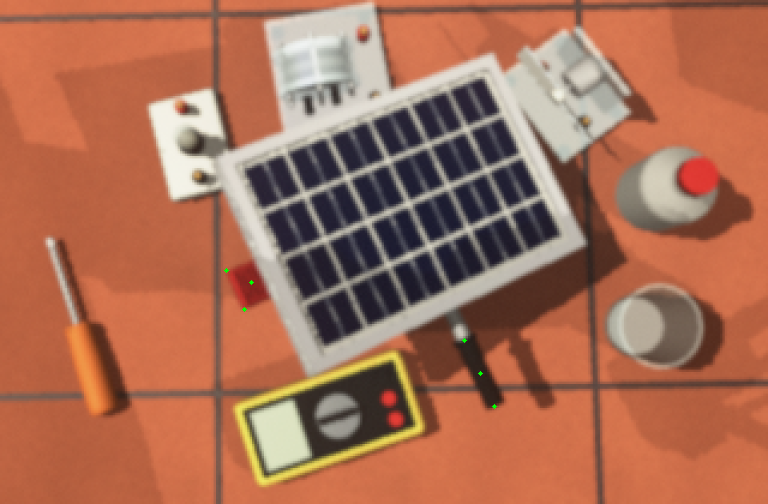

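```bash
cat >> h.py <<'E'
from scipy.spatial.transform import Rotation as Ro
th=np.radians(40)
DP=-np.sin(th)*YH-np.cos(th)*ZH
RP=np.column_stack([XH,np.cross(DP,XH),DP])
def contact(phi,r=.092):
    p=np.radians(phi); return S(0,.056+r*np.cos(p)-.01*np.sin(p),.045+r*np.sin(p)+.01*np.cos(p))
def tcp_press(phi,back=0.,r=.092):
    tip=contact(phi,r)+.0095*RP[:,1]
    return tip-(.182+back)*DP
def rows(p0,R0,p1,R1,n,jaw):
    """straight line + slerp, n rows"""
    rv=(R0.T@R1); w=Ro.from_matrix(rv).as_rotvec()/n; dR=Ro.from_rotvec(w).as_matrix()
    R=R0.copy(); out=[]
    for i in range(n):
        out.append(np.r_[jaw,(R.T@(p1-p0))/n/.025,np.degrees(w)/8]); R=R@dR
    out=np.round(out,2); print("max",abs(out[:,1:]).max())
    print("["+",\n".join("["+",".join(f"{v:g}" for v in r)+"]" for r in out)+"]")
def now():
    from rig import status
    o=status.get_obs(); return o,np.array(o["position"]),Ro.from_quat(o["tool_rot"]).as_matrix()
E
python3 - <<'E'
from h import *
o,p,R=now()
t=tcp_press(25,.10); print(t, tcp_press(25), tcp_press(-15))
via=np.array([.40,-.16,.50]); 
Rv=Ro.from_euler('z',-25,degrees=True).as_matrix()@np.diag([1,-1,-1.])
rows(p,R,via,Rv,20,1)
rows(via,Rv,t,RP,20,1)
E
```

```text
[0.44075339 0.27263504 0.31507497] [0.46679539 0.21386793 0.23847053] [0.46181246 0.22511255 0.17637448]
max 0.84
[[1,-0.62,-0.59,-0.19,-0,0,-0.25],
[1,-0.6,-0.61,-0.19,-0,0,-0.25],
[1,-0.58,-0.63,-0.19,-0,0,-0.25],
[1,-0.55,-0.65,-0.19,-0,0,-0.25],
[1,-0.53,-0.66,-0.19,-0,0,-0.25],
[1,-0.51,-0.68,-0.19,-0,0,-0.25],
[1,-0.48,-0.7,-0.19,-0,0,-0.25],
[1,-0.46,-0.72,-0.19,-0,0,-0.25],
[1,-0.43,-0.73,-0.19,-0,0,-0.25],
[1,-0.41,-0.75,-0.19,-0,0,-0.25],
[1,-0.38,-0.76,-0.19,-0,0,-0.25],
[1,-0.36,-0.77,-0.19,-0,0,-0.25],
[1,-0.33,-0.78,-0.19,-0,0,-0.25],
[1,-0.3,-0.79,-0.19,-0,0,-0.25],
[1,-0.27,-0.8,-0.19,-0,0,-0.25],
[1,-0.25,-0.81,-0.19,-0,0,-0.25],
[1,-0.22,-0.82,-0.19,-0,0,-0.25],
[1,-0.19,-0.83,-0.19,-0,0,-0.25],
[1,-0.16,-0.83,-0.19,-0,0,-0.25],
[1,-0.13,-0.84,-0.19,-0,0,-0.25]]
max 0.94
[[1,-0.29,-0.82,0.37,-0.23,0.11,-0.29],
[1,-0.26,-0.84,0.34,-0.23,0.11,-0.29],
[1,-0.23,-0.86,0.31,-0.23,0.11,-0.29],
[1,-0.2,-0.88,0.28,-0.23,0.11,-0.29],
[1,-0.17,-0.9,0.24,-0.23,0.11,-0.29],
[1,-0.14,-0.91,0.21,-0.23,0.11,-0.29],
[1,-0.1,-0.92,0.18,-0.23,0.11,-0.29],
[1,-0.07,-0.93,0.15,-0.23,0.11,-0.29],
[1,-0.03,-0.94,0.12,-0.23,0.11,-0.29],
[1,0.01,-0.94,0.09,-0.23,0.11,-0.29],
[1,0.04,-0.94,0.06,-0.23,0.11,-0.29],
[1,0.08,-0.94,0.03,-0.23,0.11,-0.29],
[1,0.12,-0.94,-0,-0.23,0.11,-0.29],
[1,0.16,-0.93,-0.03,-0.23,0.11,-0.29],
[1,0.2,-0.92,-0.06,-0.23,0.11,-0.29],
[1,0.24,-0.91,-0.09,-0.23,0.11,-0.29],
[1,0.27,-0.9,-0.11,-0.23,0.11,-0.29],
[1,0.31,-0.88,-0.14,-0.23,0.11,-0.29],
[1,0.35,-0.86,-0.16,-0.23,0.11,-0.29],
[1,0.39,-0.84,-0.18,-0.23,0.11,-0.29]]
```

Request:
step_arm(steps=[[1, -0.6, -0.6, -0.4, 0, 0, -0.25], [1, -0.6, -0.6, -0.4, 0, 0, -0.25], [1, -0.6, -0.6, -0.4, 0, 0, -0.25], [1, -0.55, -0.65, -0.4, 0, 0, -0.25], [1, -0.55, -0.65, -0.4, 0, 0, -0.25], [1, -0.5, -0.7, -0.4, 0, 0, -0.25], [1, -0.5, -0.7, -0.4, 0, 0, -0.25], [1, -0.45, -0.7, -0.4, 0, 0, -0.25], [1, -0.45, -0.75, -0.4, 0, 0, -0.25], [1, -0.4, -0.75, -0.4, 0, 0, -0.25]])

```text
time: 1.15
position: [0.3337, -0.3598, 0.5055]
tool_rot: [0.926, -0.378, 0.0, -0.0]
ft_force: [-0.3, -0.0, -0.8]
grip_width: 0.0152
```

Request:
step_arm(steps=[[1, -0.4, -0.8, 0, 0, 0, -0.25], [1, -0.35, -0.8, 0, 0, 0, -0.25], [1, -0.35, -0.8, 0, 0, 0, -0.25], [1, -0.3, -0.8, 0, 0, 0, -0.25], [1, -0.3, -0.8, 0, 0, 0, -0.25], [1, -0.25, -0.8, 0, 0, 0, -0.25], [1, -0.2, -0.8, 0, 0, 0, -0.25], [1, -0.2, -0.85, 0, 0, 0, -0.25], [1, -0.15, -0.85, 0, 0, 0, -0.25], [1, -0.15, -0.85, 0, 0, 0, -0.25]])

```text
time: 2.15
position: [0.3985, -0.1547, 0.5052]
tool_rot: [0.977, -0.211, 0.0, 0.0]
ft_force: [-0.8, -0.4, 0.1]
grip_width: 0.0005
```

Run:
```python
from h import *
o,p,R=now(); print(o["time"],p,o["q"].round(3),o["grip_width"])
R2=Ro.from_euler('z',YAW).as_matrix()@np.diag([1,-1,-1.])
t=tcp_press(25,.10); v=np.r_[.44,.27,.47]
rows(p,R,v,R2,20,1)
rows(v,R2,t,RP,8,1)
```

```text
2.15 [ 0.39849018 -0.154705    0.50516503] [-0.633  0.128  1.755  0.     1.258 -0.207] 0.00048627356054376647
max 0.85
[[1,-0.28,-0.81,0.07,0,-0,-0.3],
[1,-0.24,-0.82,0.07,0,-0,-0.3],
[1,-0.21,-0.83,0.07,0,-0,-0.3],
[1,-0.17,-0.84,0.07,0,-0,-0.3],
[1,-0.14,-0.84,0.07,0,-0,-0.3],
[1,-0.1,-0.85,0.07,0,-0,-0.3],
[1,-0.06,-0.85,0.07,0,-0,-0.3],
[1,-0.03,-0.85,0.07,0,-0,-0.3],
[1,0.01,-0.85,0.07,0,-0,-0.3],
[1,0.04,-0.85,0.07,0,-0,-0.3],
[1,0.08,-0.85,0.07,0,-0,-0.3],
[1,0.11,-0.85,0.07,0,-0,-0.3],
[1,0.15,-0.84,0.07,0,-0,-0.3],
[1,0.19,-0.83,0.07,0,-0,-0.3],
[1,0.22,-0.82,0.07,0,-0,-0.3],
[1,0.26,-0.81,0.07,0,-0,-0.3],
[1,0.29,-0.8,0.07,0,-0,-0.3],
[1,0.32,-0.79,0.07,0,-0,-0.3],
[1,0.36,-0.78,0.07,0,-0,-0.3],
[1,0.39,-0.76,0.07,0,-0,-0.3]]
max 0.77
[[1,0.01,-0.01,0.77,-0.62,-0,0],
[1,0.01,-0.08,0.77,-0.62,-0,0],
[1,0.01,-0.14,0.76,-0.62,-0,0],
[1,0.01,-0.21,0.75,-0.62,-0,0],
[1,0.01,-0.27,0.72,-0.62,-0,0],
[1,0.01,-0.34,0.7,-0.62,-0,0],
[1,0.01,-0.4,0.67,-0.62,-0,0],
[1,0.01,-0.45,0.63,-0.62,-0,0]]
```

Request:
step_arm(steps=[[1, -0.3, -0.8, 0.05, 0, 0, -0.3], [1, -0.25, -0.8, 0.05, 0, 0, -0.3], [1, -0.2, -0.85, 0.05, 0, 0, -0.3], [1, -0.15, -0.85, 0.05, 0, 0, -0.3], [1, -0.15, -0.85, 0.05, 0, 0, -0.3], [1, -0.1, -0.85, 0.05, 0, 0, -0.3], [1, -0.05, -0.85, 0.05, 0, 0, -0.3], [1, -0.05, -0.85, 0.05, 0, 0, -0.3], [1, 0, -0.85, 0.05, 0, 0, -0.3], [1, 0.05, -0.85, 0.05, 0, 0, -0.3]])

```text
time: 3.15
position: [0.419, 0.0579, 0.4926]
tool_rot: [1.0, -0.003, 0.0, 0.0]
ft_force: [0.9, -0.1, -1.0]
grip_width: 0.0003
```

Request:
step_arm(steps=[[1, 0.1, -0.85, 0.05, 0, 0, -0.3], [1, 0.1, -0.85, 0.05, 0, 0, -0.3], [1, 0.15, -0.85, 0.05, 0, 0, -0.3], [1, 0.2, -0.85, 0.05, 0, 0, -0.3], [1, 0.2, -0.8, 0.05, 0, 0, -0.3], [1, 0.25, -0.8, 0.05, 0, 0, -0.3], [1, 0.3, -0.8, 0.05, 0, 0, -0.3], [1, 0.3, -0.8, 0.05, 0, 0, -0.3], [1, 0.35, -0.8, 0.05, 0, 0, -0.3], [1, 0.4, -0.75, 0.05, 0, 0, -0.3]])

```text
time: 4.15
position: [0.4405, 0.2702, 0.4801]
tool_rot: [0.979, 0.205, 0.0, -0.0]
ft_force: [0.6, 0.4, -0.7]
grip_width: 0.0006
```

Request:
step_arm(steps=[[1, 0, 0, 0.75, -0.6, 0, 0], [1, 0, -0.1, 0.75, -0.6, 0, 0], [1, 0, -0.15, 0.75, -0.6, 0, 0], [1, 0, -0.2, 0.75, -0.6, 0, 0], [1, 0, -0.25, 0.7, -0.6, 0, 0], [1, 0, -0.35, 0.7, -0.6, 0, 0], [1, 0, -0.4, 0.65, -0.6, 0, 0], [1, 0, -0.45, 0.6, -0.6, 0, 0], [1, 0, 0, 0, 0, 0, 0], [1, 0, 0, 0, 0, 0, 0]])

```text
time: 5.15
position: [0.4392, 0.2737, 0.3279]
tool_rot: [0.925, 0.192, 0.067, 0.321]
ft_force: [-0.6, -0.6, 0.4]
grip_width: 0.0004
```

Run:
```python
from h import *
o,p,R=now(); print(o["time"],p,o["q"].round(3),o["grip_width"])
t=tcp_press(25,.01); print(t)
rows(p,R,t,RP,8,1)
from rig import eyes
for n in ["top","scene","wrist"]:
    a,d=eyes.camera(n); cv2.imwrite(f"pics/{n}1.png",a[:,:,::-1])
```

```text
5.15 [0.43920703 0.27371293 0.32790401] [ 0.49   0.557  1.756 -0.79   1.055  0.564] 0.00039862056475215626
[0.46419119 0.21974464 0.24613097]
max 0.51
[[1,0.01,-0.02,0.51,-0.03,0,-0],
[1,0.01,-0.02,0.51,-0.03,0,-0],
[1,0.01,-0.02,0.5,-0.03,0,-0],
[1,0.01,-0.03,0.5,-0.03,0,-0],
[1,0.01,-0.03,0.5,-0.03,0,-0],
[1,0.01,-0.03,0.5,-0.03,0,-0],
[1,0.01,-0.03,0.5,-0.03,0,-0],
[1,0.01,-0.03,0.5,-0.03,0,-0]]
```

View pics/scene1.png

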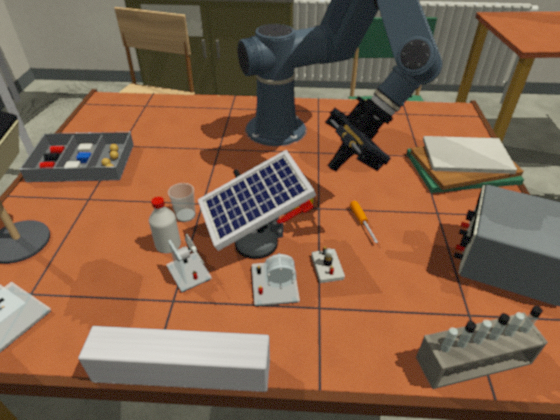

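View pics/wrist1.png

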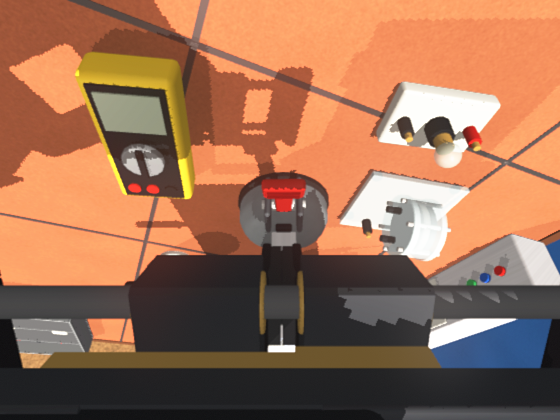

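Request:
step_arm(steps=[[1, 0, 0, 0.5, 0, 0, 0], [1, 0, 0, 0.5, -0.1, 0, 0], [1, 0, -0.05, 0.5, 0, 0, 0], [1, 0, -0.05, 0.5, -0.1, 0, 0], [1, 0, 0, 0.5, 0, 0, 0], [1, 0, -0.05, 0.5, 0, 0, 0], [1, 0.05, 0, 0.5, 0, 0, 0], [1, 0.05, -0.05, 0.5, 0, 0, 0], [1, 0, 0, 0, 0, 0, 0], [1, 0, 0, 0, 0, 0, 0]])

```text
time: 6.3
position: [0.4656, 0.2193, 0.2469]
tool_rot: [0.92, 0.191, 0.069, 0.335]
ft_force: [1.3, 0.2, 0.9]
grip_width: 0.0007
```

Run:
```python
from h import *
o,p,R=now(); print(o["time"],p,o["ft_force"])
print("tip S",toS(p+.182*R[:,2]), "tgt", toS(tcp_press(25,.01)+.182*DP))
q=p;Rq=R
for f in [25,18,11,4,-3,-9,-15.5]:
    t=tcp_press(f); print(f,((RP.T@(t-q))/.025).round(2)); q=t
from rig import eyes
for n in ["top","scene","wrist"]:
    a,d=eyes.camera(n); cv2.imwrite(f"pics/{n}2.png",a[:,:,::-1])
a=cv2.imread("pics/scene2.png")[140:310,200:400]; cv2.imwrite("pics/scene2c.png",cv2.resize(a,None,fx=3,fy=3))
```

```text
6.3 [0.46559885 0.21928756 0.24690085] [1.26384141 0.19922628 0.87973982]
tip S [6.00860202e-06 1.33331643e-01 1.07472270e-01] tgt [-6.39256912e-18  1.34304588e-01  1.06710885e-01]
25 [-0.04 -0.05  0.4 ]
18 [-0.   -0.42  0.17]
11 [-0.   -0.39  0.22]
4 [ 0.   -0.36  0.27]
-3 [-0.   -0.33  0.31]
-9 [ 0.   -0.25  0.3 ]
-15.5 [-0.   -0.23  0.35]
```

View pics/scene2c.png

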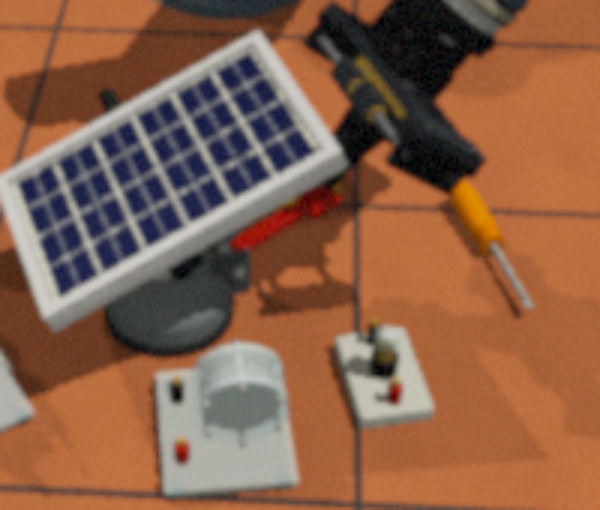

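View pics/wrist2.png

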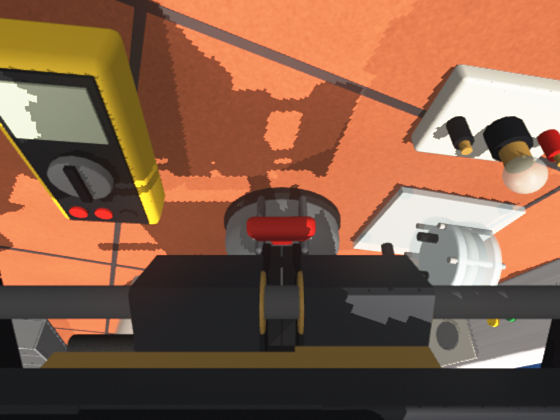

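Request:
step_arm(steps=[[1, 0, -0.05, 0.4, 0, 0, 0], [1, 0, -0.4, 0.2, 0, 0, 0], [1, 0, -0.4, 0.2, 0, 0, 0], [1, 0, -0.35, 0.25, 0, 0, 0], [1, 0, -0.35, 0.3, 0, 0, 0], [1, 0, -0.25, 0.3, 0, 0, 0], [1, 0, -0.1, 0.15, 0, 0, 0], [1, 0, 0, 0, 0, 0, 0], [1, 0, 0, 0, 0, 0, 0], [1, 0, 0, 0, 0, 0, 0]])

```text
time: 7.45
position: [0.463, 0.2264, 0.1827]
tool_rot: [0.92, 0.191, 0.07, 0.335]
ft_force: [2.4, -0.3, 4.6]
grip_width: 0.0007
```

Run:
```python
from h import *
o,p,R=now(); print(o["time"],p,o["ft_force"])
tip=p+.182*R[:,2]; cor=tip-.0095*R[:,1]; s=toS(cor); print("corner S",s)
# implied lever angle with corner touching upper face
y,z=s[1]-.056,s[2]-.045; r=np.hypot(y,z); f=np.degrees(np.arctan2(z,y)-np.arcsin(.01/r)); print("lever rad",np.radians(25-f), "along",np.sqrt(r*r-1e-4))
from rig import eyes
for n in ["scene","wrist"]:
    a,d=eyes.camera(n); cv2.imwrite(f"pics/{n}3.png",a[:,:,::-1])
a=cv2.imread("pics/scene3.png")[140:310,200:400]; cv2.imwrite("pics/scene3c.png",cv2.resize(a,None,fx=3,fy=3))
```

```text
7.45 [0.46299438 0.22638658 0.18274711] [ 2.44000496 -0.29651022  4.5783318 ]
corner S [0.00093927 0.14804604 0.03729239]
lever rad 0.6283488975862669 along 0.0918252707761218
```

View pics/scene3c.png

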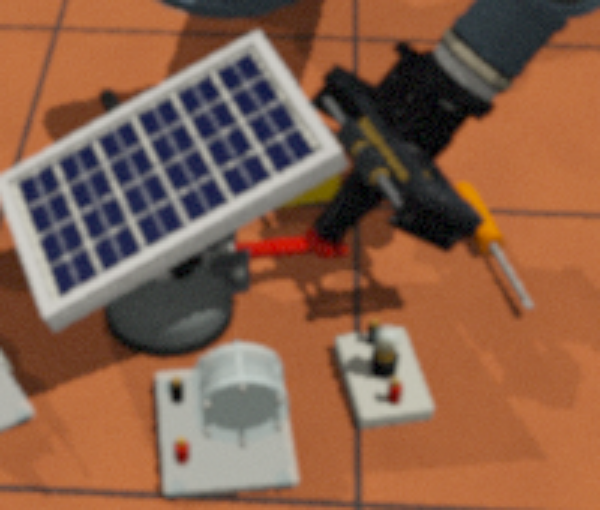

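View pics/wrist3.png

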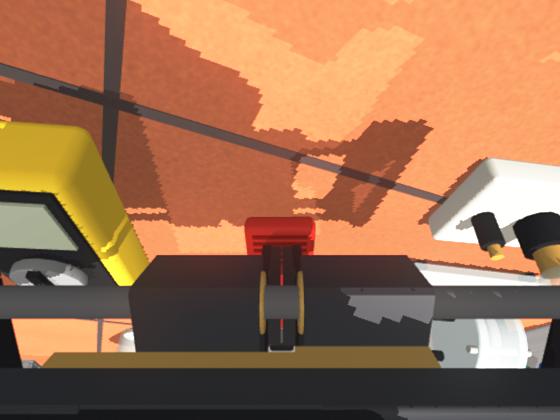

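Lever at about 0.63 by geometry. I'll press a little further, to the stop, and then release along the tool axis.

Request:
step_arm(steps=[[1, 0, -0.1, 0.12, 0, 0, 0], [1, 0, -0.1, 0.12, 0, 0, 0], [1, 0, -0.05, 0.1, 0, 0, 0], [1, 0, 0, 0, 0, 0, 0], [1, 0, 0, 0, 0, 0, 0], [1, 0, 0, 0, 0, 0, 0], [1, 0, 0, 0, 0, 0, 0], [1, 0, 0, 0, 0, 0, 0], [1, 0, 0, 0, 0, 0, 0], [1, 0, 0, 0, 0, 0, 0]])

```text
time: 8.55
position: [0.4627, 0.2263, 0.1751]
tool_rot: [0.919, 0.191, 0.071, 0.337]
ft_force: [-4.4, 6.7, 24.2]
grip_width: 0.0004
```

Request:
step_arm(steps=[[1, 0, 0.1, -0.1, 0, 0, 0], [1, 0, 0.1, -0.1, 0, 0, 0], [1, 0, 0.1, -0.2, 0, 0, 0], [1, 0, 0, -0.4, 0, 0, 0], [1, 0, 0, -0.6, 0, 0, 0], [1, 0, 0, -0.8, 0, 0, 0], [1, 0, 0, -0.8, 0, 0, 0], [1, 0, 0, -0.8, 0, 0, 0], [1, 0, 0, -0.8, 0, 0, 0], [1, 0, 0, -0.8, 0, 0, 0]])

```text
time: 9.55
position: [0.429, 0.3004, 0.2797]
tool_rot: [0.92, 0.191, 0.068, 0.334]
ft_force: [0.3, 0.4, -0.1]
grip_width: 0.0004
```

Run:
```python
from h import *
from rig import eyes
o,p,R=now(); print(o["time"],p,o["ft_force"])
for n in ["top","scene","wrist"]:
    a,d=eyes.camera(n); i=eyes.camera_info(n);cv2.imwrite(f"pics/{n}4.png",a[:,:,::-1]); np.savez(f"pics/{n}4.npz",p=a,d=d,**{k:np.array(i[k]) for k in "KRt"})
    pp,d,K,Rr,t,W=load(f"pics/{n}4.npz"); s=toS(W); hsv=cv2.cvtColor(pp,cv2.COLOR_RGB2HSV)
    red=(cv2.inRange(hsv,(0,190,80),(5,255,255))|cv2.inRange(hsv,(172,150,60),(180,255,255)))>0
    m=red&(abs(s[...,0])<.025)&(s[...,1]>.12)&(s[...,1]<.2)&(s[...,2]<.13)
    if m.sum(): print(n,m.sum(),np.percentile(s[m],2,0).round(4),np.percentile(s[m],98,0).round(4))
R2=Ro.from_euler('z',YAW).as_matrix()@np.diag([1,-1,-1.])
print("tgt lever .58 pad",toS(contact(25-np.degrees(.58),.09)),toS(contact(25-np.degrees(.58),.105)))
```

```text
9.55 [0.42904865 0.30041952 0.27971632] [ 0.3195665   0.35973519 -0.06134317]
scene 126 [-0.0131  0.1216  0.0346] [0.0174 0.1568 0.0473]
wrist 1340 [-0.0164  0.1218  0.0317] [0.0149 0.1585 0.0434]
tgt lever .58 pad [-3.94495424e-17  1.46504518e-01  4.20113180e-02] [1.08327517e-17 1.61349981e-01 3.98637085e-02]
```

View pics/scene4.png

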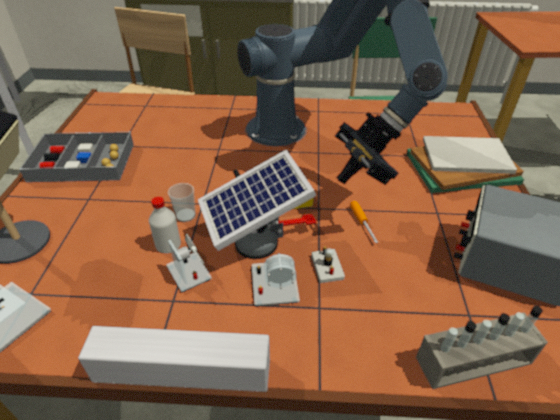

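View pics/wrist4.png

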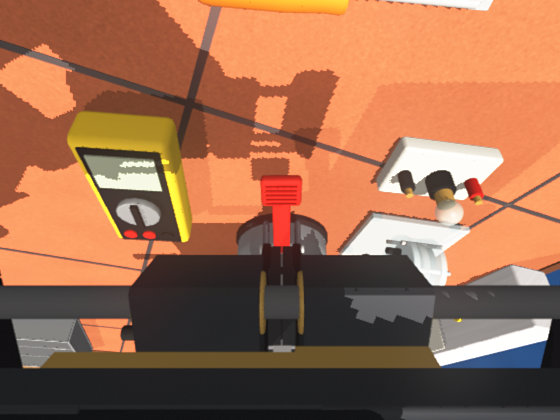

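```bash
cat >> h.py <<'E'
tg=np.radians(15)
DG=np.sin(tg)*XH-np.cos(tg)*ZH
RG=np.column_stack([-YH,np.cross(DG,-YH),DG])
def tcp_grip(back=0.,x=-.148,z=.114): return S(x,0,z)-(.164+back)*DG
E
python3 - <<'E'
from h import *
o,p,R=now()
Rd=Ro.from_euler('z',YAW).as_matrix()@np.diag([1,-1,-1.])
v1=np.r_[.41,.23,.47]
v2=tcp_grip(.2); print(v2,tcp_grip(.03),tcp_grip())
rows(p,R,v1,Rd,10,-.2); rows(v1,Rd,v2,RG,20,-.2); rows(v2,RG,tcp_grip(.04),RG,7,-.2)
E
```

```text
[ 0.34455843 -0.1081294   0.465597  ] [ 0.38478491 -0.09030348  0.30138961] [ 0.3918837  -0.08715773  0.27241184]
max 0.74
[[-0.2,-0.18,0.66,-0.44,0.5,0,-0.01],
[-0.2,-0.18,0.63,-0.48,0.5,0,-0.01],
[-0.2,-0.19,0.59,-0.52,0.5,0,-0.01],
[-0.2,-0.19,0.56,-0.56,0.5,0,-0.01],
[-0.2,-0.19,0.52,-0.6,0.5,0,-0.01],
[-0.2,-0.19,0.47,-0.64,0.5,0,-0.01],
[-0.2,-0.19,0.43,-0.67,0.5,0,-0.01],
[-0.2,-0.19,0.38,-0.7,0.5,0,-0.01],
[-0.2,-0.19,0.33,-0.72,0.5,0,-0.01],
[-0.2,-0.19,0.28,-0.74,0.5,0,-0.01]]
max 0.69
[[-0.2,-0.39,0.57,0.01,0.07,0.07,0.56],
[-0.2,-0.35,0.59,-0,0.07,0.07,0.56],
[-0.2,-0.3,0.62,-0.01,0.07,0.07,0.56],
[-0.2,-0.25,0.64,-0.02,0.07,0.07,0.56],
[-0.2,-0.2,0.66,-0.03,0.07,0.07,0.56],
[-0.2,-0.15,0.67,-0.04,0.07,0.07,0.56],
[-0.2,-0.1,0.68,-0.05,0.07,0.07,0.56],
[-0.2,-0.04,0.69,-0.05,0.07,0.07,0.56],
[-0.2,0.01,0.69,-0.06,0.07,0.07,0.56],
[-0.2,0.07,0.68,-0.07,0.07,0.07,0.56],
[-0.2,0.12,0.67,-0.07,0.07,0.07,0.56],
[-0.2,0.17,0.66,-0.08,0.07,0.07,0.56],
[-0.2,0.23,0.65,-0.08,0.07,0.07,0.56],
[-0.2,0.28,0.63,-0.09,0.07,0.07,0.56],
[-0.2,0.32,0.6,-0.09,0.07,0.07,0.56],
[-0.2,0.37,0.57,-0.09,0.07,0.07,0.56],
[-0.2,0.42,0.54,-0.09,0.07,0.07,0.56],
[-0.2,0.46,0.51,-0.1,0.07,0.07,0.56],
[-0.2,0.5,0.47,-0.1,0.07,0.07,0.56],
[-0.2,0.53,0.43,-0.09,0.07,0.07,0.56]]
max 0.91
[[-0.2,0,-0,0.91,0,0,0],
[-0.2,0,-0,0.91,0,0,0],
[-0.2,0,-0,0.91,0,0,0],
[-0.2,0,-0,0.91,0,0,0],
[-0.2,0,-0,0.91,0,0,0],
[-0.2,0,-0,0.91,0,0,0],
[-0.2,0,-0,0.91,0,0,0]]
```

Request:
step_arm(steps=[[-0.2, -0.2, 0.65, -0.45, 0.5, 0, 0], [-0.2, -0.2, 0.65, -0.5, 0.5, 0, 0], [-0.2, -0.2, 0.6, -0.5, 0.5, 0, 0], [-0.2, -0.2, 0.55, -0.55, 0.5, 0, 0], [-0.2, -0.2, 0.5, -0.6, 0.5, 0, 0], [-0.2, -0.2, 0.45, -0.65, 0.5, 0, 0], [-0.2, -0.2, 0.45, -0.65, 0.5, 0, 0], [-0.2, -0.2, 0.4, -0.7, 0.5, 0, 0], [-0.2, -0.2, 0.35, -0.7, 0.5, 0, 0], [-0.2, -0.2, 0.3, -0.75, 0.5, 0, 0]])

```text
time: 10.7
position: [0.4072, 0.226, 0.4685]
tool_rot: [0.979, 0.202, -0.002, -0.002]
ft_force: [0.9, -0.1, -0.8]
grip_width: 0.052
```

Request:
step_arm(steps=[[-0.2, -0.4, 0.55, 0, 0.07, 0.07, 0.56], [-0.2, -0.35, 0.6, 0, 0.07, 0.07, 0.56], [-0.2, -0.3, 0.6, 0, 0.07, 0.07, 0.56], [-0.2, -0.25, 0.65, 0, 0.07, 0.07, 0.56], [-0.2, -0.2, 0.65, -0.05, 0.07, 0.07, 0.56], [-0.2, -0.15, 0.65, -0.05, 0.07, 0.07, 0.56], [-0.2, -0.1, 0.7, -0.05, 0.07, 0.07, 0.56], [-0.2, -0.05, 0.7, -0.05, 0.07, 0.07, 0.56], [-0.2, 0, 0.7, -0.05, 0.07, 0.07, 0.56], [-0.2, 0.05, 0.7, -0.05, 0.07, 0.07, 0.56]])

```text
time: 11.7
position: [0.3711, 0.057, 0.4657]
tool_rot: [0.98, -0.188, 0.035, -0.057]
ft_force: [-0.1, -0.4, -0.2]
grip_width: 0.0523
```

Request:
step_arm(steps=[[-0.2, 0.1, 0.65, -0.05, 0.07, 0.07, 0.56], [-0.2, 0.15, 0.65, -0.1, 0.07, 0.07, 0.56], [-0.2, 0.25, 0.65, -0.1, 0.07, 0.07, 0.56], [-0.2, 0.3, 0.65, -0.1, 0.07, 0.07, 0.56], [-0.2, 0.3, 0.6, -0.1, 0.07, 0.07, 0.56], [-0.2, 0.35, 0.55, -0.1, 0.07, 0.07, 0.56], [-0.2, 0.4, 0.55, -0.1, 0.07, 0.07, 0.56], [-0.2, 0.45, 0.5, -0.1, 0.07, 0.07, 0.56], [-0.2, 0.5, 0.45, -0.1, 0.07, 0.07, 0.56], [-0.2, 0.55, 0.45, -0.1, 0.07, 0.07, 0.56]])

```text
time: 12.7
position: [0.3355, -0.1104, 0.4663]
tool_rot: [0.827, -0.548, 0.067, -0.104]
ft_force: [-0.1, 0.2, -0.4]
grip_width: 0.0522
```

Run:
```python
from h import *
from rig import eyes
o,p,R=now(); print(o["time"],p,tcp_grip(.2),o["ft_force"],o["q"],o["grip_width"])
rows(p,R,tcp_grip(.04),RG,8,-.2)
a,d=eyes.camera("wrist"); cv2.imwrite("pics/wrist5.png",a[:,:,::-1])
```

```text
12.7 [ 0.33550865 -0.11044247  0.46633996] [ 0.34455843 -0.1081294   0.465597  ] [-0.14523383  0.18627435 -0.35657935] [-0.72091255  0.02048081  2.01070241  0.26474294  1.02068864  0.31957638] 0.052236988203138636
max 0.82
[[-0.2,0.01,-0.05,0.81,0.01,0,-0.01],
[-0.2,0.01,-0.05,0.81,0.01,0,-0.01],
[-0.2,0.01,-0.05,0.82,0.01,0,-0.01],
[-0.2,0.01,-0.05,0.82,0.01,0,-0.01],
[-0.2,0.01,-0.05,0.82,0.01,0,-0.01],
[-0.2,0.01,-0.05,0.82,0.01,0,-0.01],
[-0.2,0.01,-0.05,0.82,0.01,0,-0.01],
[-0.2,0.01,-0.04,0.82,0.01,0,-0.01]]
```

View pics/wrist5.png

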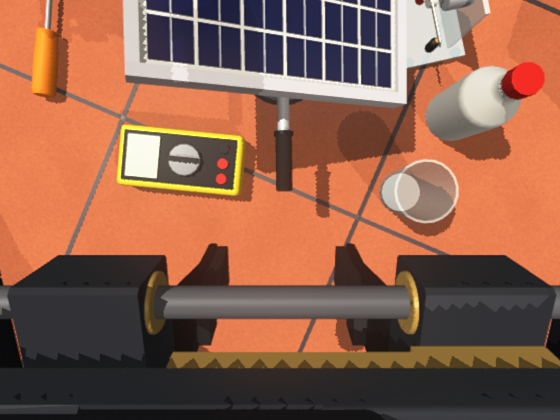

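Request:
step_arm(steps=[[-0.2, 0, -0.05, 0.8, 0, 0, 0], [-0.2, 0, -0.05, 0.8, 0, 0, 0], [-0.2, 0, -0.05, 0.8, 0, 0, 0], [-0.2, 0, -0.05, 0.8, 0, 0, 0], [-0.2, 0, -0.05, 0.8, 0, 0, 0], [-0.2, 0.05, -0.05, 0.8, 0.1, 0, -0.1], [-0.2, 0, -0.05, 0.8, 0, 0, 0], [-0.2, 0, -0.05, 0.8, 0, 0, 0], [-0.2, 0, 0, 0, 0, 0, 0], [-0.2, 0, 0, 0, 0, 0, 0]])

```text
time: 13.75
position: [0.3819, -0.0909, 0.3147]
tool_rot: [0.832, -0.539, 0.071, -0.109]
ft_force: [1.1, -0.3, 0.8]
grip_width: 0.0523
```

Run:
```python
from h import *
from rig import eyes
o,p,R=now(); print(o["time"],o["ft_force"],toS(p+.164*R[:,2]))
rows(p,R,tcp_grip(),RG,4,-.2)
a,d=eyes.camera("wrist"); cv2.imwrite("pics/wrist6.png",a[:,:,::-1])
```

```text
13.75 [ 1.12626329 -0.30062875  0.82796711] [-0.15874777  0.00064213  0.15625676]
max 0.44
[[-0.2,0.01,0.01,0.44,0,0,0.01],
[-0.2,0.01,0.01,0.44,0,0,0.01],
[-0.2,0.01,0.01,0.44,0,0,0.01],
[-0.2,0.01,0.01,0.44,0,0,0.01]]
```

View pics/wrist6.png

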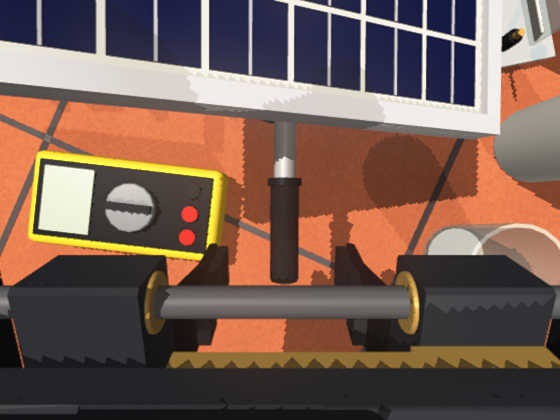

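Request:
step_arm(steps=[[-0.2, 0, 0, 0.45, 0, 0, 0], [-0.2, 0, 0, 0.45, 0, 0, 0], [-0.2, 0, 0, 0.45, 0, 0, 0], [-0.2, 0, 0, 0.4, 0, 0, 0], [0.2, 0, 0, 0, 0, 0, 0], [0.4, 0, 0, 0, 0, 0, 0], [0.5, 0, 0, 0, 0, 0, 0], [0.6, 0, 0, 0, 0, 0, 0], [0.7, 0, 0, 0, 0, 0, 0], [1, 0, 0, 0, 0, 0, 0]], squeeze=35)

```text
time: 14.8
position: [0.3929, -0.087, 0.2733]
tool_rot: [0.832, -0.539, 0.073, -0.109]
ft_force: [-1.4, -0.5, 2.4]
grip_width: 0.0148
```

Request:
step_arm(steps=[[1, 0, 0, 0, 0, 0, 0], [1, 0, 0, 0, 0, 0, 0], [1, 0, 0, 0, 0, 0, 0], [1, 0, 0, 0, 0, 0, 0], [1, 0, 0, 0, 0, 0, 0], [1, 0, 0, 0, 0, 0, 0], [1, 0, 0, 0, 0, 0, 0], [1, 0, 0, 0, 0, 0, 0], [1, 0, 0, 0, 0, 0, 0], [1, 0, 0, 0, 0, 0, 0]])

```text
time: 15.8
position: [0.393, -0.087, 0.2732]
tool_rot: [0.832, -0.539, 0.073, -0.109]
ft_force: [-2.2, -3.4, 5.2]
grip_width: 0.015
```

Run:
```python
from h import *
o,p,R=now(); print(o["time"],o["ft_force"],o["moment"],p,toS(p+.164*R[:,2]),o["grip_width"])
print("1mm up in rows:",R.T@[0,0,.001]/.025)
```

```text
15.8 [-2.16943135 -3.37519831  5.24589386] [-0.46318601  0.26737166 -0.17894487] [ 0.39295512 -0.08695616  0.2731699 ] [-0.14671098 -0.00082285  0.11482032] 0.014997085864727389
1mm up in rows: [ 0.00017827 -0.01040774 -0.03862185]
```

Request:
step_arm(steps=[[1, 0, -0.03, -0.12, 0, 0, 0], [1, 0, -0.03, -0.12, 0, 0, 0], [1, 0, -0.03, -0.12, 0, 0, 0], [1, 0, -0.03, -0.12, 0, 0, 0], [1, 0, -0.03, -0.12, 0, 0, 0], [1, 0, -0.03, -0.12, 0, 0, 0], [1, 0, -0.03, -0.12, 0, 0, 0], [1, 0, -0.03, -0.12, 0, 0, 0], [1, 0, 0, 0, 0, 0, 0], [1, 0, 0, 0, 0, 0, 0]])

```text
time: 16.8
position: [0.3927, -0.087, 0.2983]
tool_rot: [0.832, -0.539, 0.074, -0.109]
ft_force: [3.9, -1.3, -3.3]
grip_width: 0.0151
```

```bash
cat > meas.py <<'E'
from h import *
from rig import eyes
import sys
tag=sys.argv[1]
o,p,R=now(); print(o["time"],o["ft_force"],o["moment"],"dz",p[2]-.27317,toS(p+.164*R[:,2]),o["grip_width"])
for n in ["top","scene"]:
    a,d=eyes.camera(n); i=eyes.camera_info(n);cv2.imwrite(f"pics/{n}{tag}.png",a[:,:,::-1]); np.savez(f"pics/{n}{tag}.npz",p=a,d=d,**{k:np.array(i[k]) for k in "KRt"})
    _,_,_,_,_,W=load(f"pics/{n}{tag}.npz"); _,_,_,_,_,W0=load(f"pics/{n}0.npz")
    r=(slice(180,235),slice(285,330)) if n=="top" else (slice(190,210),slice(240,270))
    N=np.array([.150,-.339,.929])
    def off(W):
        s=W[r].reshape(-1,3)@N; return np.nanmedian(s)
    print(n,"panel rise mm",(off(W)-off(W0))/N[2]*1000)
E
python3 meas.py 7
```

```text
16.8 [ 3.94620443 -1.29073231 -3.34670642] [-0.38928524 -0.40757545 -0.15356835] dz 0.02511276807095414 [-0.14679067 -0.00082437  0.13997295] 0.015094302106650808
top panel rise mm 24.825111735043443
scene panel rise mm 24.922639206973766
```

Request:
step_arm(steps=[[1, 0, -0.02, -0.08, 0, 0, 0], [1, 0, -0.02, -0.08, 0, 0, 0], [1, 0, -0.02, -0.07, 0, 0, 0], [1, 0, -0.01, -0.05, 0, 0, 0], [1, 0, 0, 0, 0, 0, 0], [1, 0, 0, 0, 0, 0, 0], [1, 0, 0, 0, 0, 0, 0], [1, 0, 0, 0, 0, 0, 0], [1, 0, 0, 0, 0, 0, 0], [1, 0, 0, 0, 0, 0, 0]])

```text
time: 17.9
position: [0.3928, -0.087, 0.305]
tool_rot: [0.832, -0.539, 0.073, -0.109]
ft_force: [6.4, -1.2, -5.8]
grip_width: 0.0147
```

```bash
python3 meas.py 8
```

```text
17.9 [ 6.43267126 -1.24802317 -5.79746372] [-0.32706427 -0.64826541 -0.19522107] dz 0.03187446785537357 [-0.14682168 -0.00078641  0.14672104] 0.014652964880994561
top panel rise mm 31.70538914402935
scene panel rise mm 31.73787696112238
```

Request:
step_arm(steps=[[1, 0, 0.01, 0.04, 0, 0, 0], [1, 0, 0.01, 0.03, 0, 0, 0], [1, 0, 0.01, 0.03, 0, 0, 0], [1, 0, 0, 0, 0, 0, 0], [1, 0, 0, 0, 0, 0, 0], [1, 0, 0, 0, 0, 0, 0], [1, 0, 0, 0, 0, 0, 0], [1, 0, 0, 0, 0, 0, 0], [1, 0, 0, 0, 0, 0, 0], [1, 0, 0, 0, 0, 0, 0]])

```text
time: 19.0
position: [0.3927, -0.087, 0.3028]
tool_rot: [0.832, -0.539, 0.074, -0.109]
ft_force: [4.5, 0.1, 2.1]
grip_width: 0.0148
```

```bash
python3 meas.py 9
```

```text
19.0 [4.52986486 0.12912509 2.13894007] [-0.08592226 -0.78798896 -0.10244889] dz 0.02965608220133442 [-0.146829   -0.00078797  0.14452411] 0.014843762464874859
top panel rise mm 29.66135817737762
scene panel rise mm 29.61718250868206
```

Request:
step_arm(steps=[[1, 0, 0.01, 0.03, 0, 0, 0], [1, 0, 0.01, 0.03, 0, 0, 0], [1, 0, 0, 0, 0, 0, 0], [1, 0, 0, 0, 0, 0, 0], [1, 0, 0, 0, 0, 0, 0], [1, 0, 0, 0, 0, 0, 0], [1, 0, 0, 0, 0, 0, 0], [1, 0, 0, 0, 0, 0, 0], [1, 0, 0, 0, 0, 0, 0], [1, 0, 0, 0, 0, 0, 0]])

```text
time: 20.1
position: [0.3925, -0.087, 0.3021]
tool_rot: [0.832, -0.539, 0.074, -0.11]
ft_force: [1.3, -1.2, 14.5]
grip_width: 0.0154
```

```bash
python3 meas.py 10
```

```text
20.1 [ 1.34362347 -1.20373527 14.54890037] [ 0.04614302 -0.73250628 -0.12561885] dz 0.02891552216335669 [-0.14682487 -0.00088063  0.14383311] 0.015351531587964706
top panel rise mm 29.402066094564354
scene panel rise mm 29.296960388154243
```

Request:
step_arm(steps=[[1, 0, -0.01, -0.03, 0, 0, 0], [1, 0, 0, 0, 0, 0, 0], [0.6, 0, 0, 0, 0, 0, 0], [0.5, 0, 0, 0, 0, 0, 0], [0.4, 0, 0, 0, 0, 0, 0], [0.2, 0, 0, 0, 0, 0, 0], [0, 0, 0, 0, 0, 0, 0], [-0.1, 0, 0, 0, 0, 0, 0], [-0.2, 0, 0, 0, 0, 0, 0], [-0.2, 0, 0, 0, 0, 0, 0]])

```text
time: 21.2
position: [0.3921, -0.0868, 0.3015]
tool_rot: [0.832, -0.539, 0.072, -0.109]
ft_force: [0.4, 0.6, -0.6]
grip_width: 0.0504
```

```bash
python3 meas.py 11
```

```text
21.2 [ 0.40124491  0.6282152  -0.64119332] [-0.12398465  0.14204913 -0.01149612] dz 0.028330268688215643 [-1.47544053e-01 -1.13510325e-04  1.43128258e-01] 0.05043553461774924
top panel rise mm 29.762252432483603
scene panel rise mm 29.806957000878402
```

Mast stays at about 29.8 mm, released. Retreat back along the tool axis.

Request:
step_arm(steps=[[-0.2, 0, 0, -0.4, 0, 0, 0], [-0.2, 0, 0, -0.6, 0, 0, 0], [-0.2, 0, 0, -0.7, 0, 0, 0], [-0.2, 0, 0, -0.7, 0, 0, 0], [-0.2, 0, 0, -0.7, 0, 0, 0], [-0.2, 0, 0, -0.7, 0, 0, 0], [-0.2, 0, 0, -0.7, 0, 0, 0], [-0.2, 0, 0, -0.4, 0, 0, 0], [-0.2, 0, 0, 0, 0, 0, 0], [-0.2, 0, 0, 0, 0, 0, 0]])

```text
time: 22.3
position: [0.3626, -0.0994, 0.4201]
tool_rot: [0.832, -0.539, 0.073, -0.109]
ft_force: [0.3, 1.3, 0.7]
grip_width: 0.0524
```

```bash
python3 meas.py 12
python3 - <<'E'
import cv2
a=cv2.imread("pics/scene12.png")[120:310,130:400]; cv2.imwrite("pics/scene12c.png",cv2.resize(a,None,fx=2.9,fy=2.9,interpolation=3))
E
```

```text
22.3 [0.33839905 1.27055528 0.66166517] [-0.08094026  0.16067853 -0.01749538] dz 0.1469444933709288 [-1.79575917e-01  1.70139625e-04  2.61753690e-01] 0.05239980690015881
top panel rise mm 29.788714309705515
scene panel rise mm 29.902840722130104
```

View pics/scene12c.png

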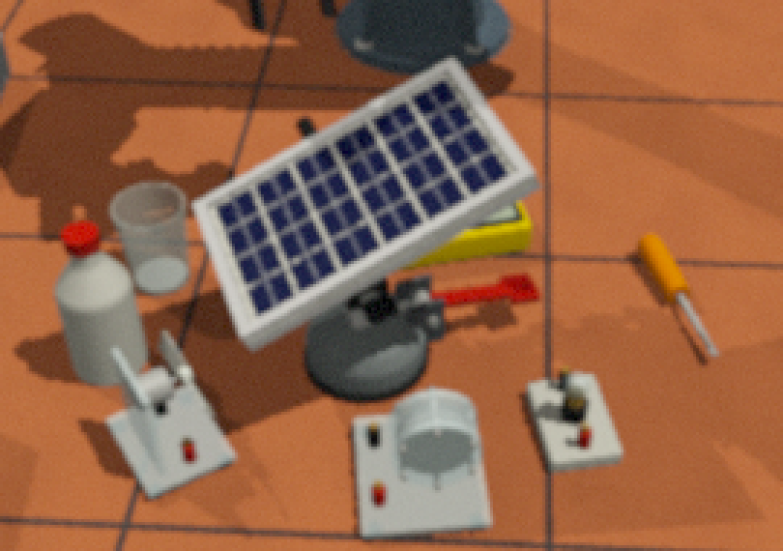

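View pics/top12.png

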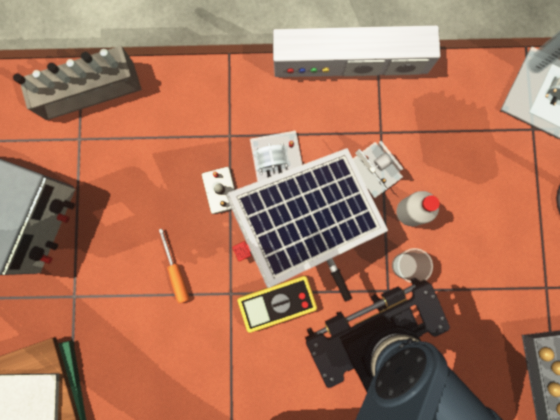

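The panel is up by one notch and the lever is down. The other apparatus sits where it was, and the arm is clear.

```bash
python3 -c "
from rig import robot; print(robot.hand_in())"
```

```text
the job is handed in; nothing more can be done
None
```

The stand is locked and the panel is up one notch. I handed the job in after about 22 s of the 54 s allowed, and hand-in gave no verdict.

- **Lever:** I pressed the red lever to its stop, reading 24 N there, and let go. It stayed down on its own, matching the latched rest angle of about 0.58 rad in the pictures.
- **Mast:** I lifted the grip to 31.7 mm and lowered it. The mast stopped sinking, and pushing further down met about 14 N, so the catch is carrying it. The catch's own position was not measured directly.
- **Final checks:** After letting go and backing off, the panel stood 29.8 mm (top camera) and 29.9 mm (scene camera) above its start. The gripper read no load. The last pictures show the lever down, the arm clear and the other apparatus where it was.

No check failed. The one small disagreement is that the mast read 29.3–29.4 mm while I was pressing it down on the catch, and came back to 29.8 mm once released.

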